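Zero a thickness gauge and hold it square on a gear housing

TASK

Take the thickness gauge out of its stand and zero it: with the gauge upright, press its spring tip gently onto the middle of the top of the reference block's tallest step and keep it pressed for about a second. Then put the tip on the middle of the round pad on the gear housing's sloping face, with the gauge square to that face, and press lightly so that the spring tip is about half way in. Finish while still holding the gauge pressed there (do not let go), without ever pushing hard or disturbing the bin, the spanner and the loose gear.

Things in the scene. Friction and masses are not known exactly. Their poses are not given: they have to be found in the camera images.
- gauge: Loose pen-shaped gauge, 0.22 kg, starts upright in the stand. z runs along it from tip to cap; origin at the barrel's lower end. Steel barrel 18 mm diameter (z 0-50 mm); black collar 34 mm diameter (z 50-56) resting on the stand; black square grip 24 x 24 mm, flats across x and y (z 56-106), best gripped from above at z 80; round cap to z 112. Spring tip 18 mm below the origin.
- tip_end (a point): The outermost point of the gauge's spring tip (brass ball of 10 mm diameter on an 8 mm pin), 18 mm below the gauge's origin when not pressed; axes as the gauge's.
- plunger (a joint): How far the spring tip is pushed into the gauge, in m: 0 free, 0.012 fully in. It takes 2 N to start moving, then 0.5 N more per mm (about 5 N half way, 8 N at the stop).
- stand: Fixed grey plastic block 70 x 70 mm, 80 mm high, with a vertical round hole of 22 mm diameter right through its middle where the gauge's barrel hangs (gauge origin 30 mm above the table; lift over 70 mm for the tip to clear). Origin at the centre of its underside, z up.
- ref_block: Stepped steel reference block, fixed, 105 x 40 mm. Three steps in a row along its x, each 35 mm long and 40 mm wide: 15 mm high at -x, 30 mm in the middle, 45 mm (the tallest) at +x. Origin at the centre of its underside, z up; it may be turned any way.
- ref_top (a point): Centre of the top face of the tallest step of the reference block, 35 mm along the block's x from its origin and 45 mm above the table; z up.
- housing: Fixed aluminium gear housing, base 200 x 240 mm, 115 mm high, 268 mm over its side stubs, round bell at +x. Origin at the centre of its underside, z up. Its robot side is a flat dark deck (120 mm along the slope, 200 mm wide) falling 25 degrees (0.436 rad) towards its -x. Two bright steel pads stand 6 mm proud of the deck, 100 mm apart side by side, one round, one square, in either order.
- round_pad: The round pad, a fixed bright steel disc of 36 mm diameter with a small dark centre mark, flat face parallel to the housing's sloping deck. Origin at the middle of its outer face, 90 mm above the table; the body's own z is vertical, its yaw is the housing's.
- round_spot (a point): The middle of the round pad's outer face (same point as round_pad). Its z points straight out of the face, 25 degrees (0.436 rad) from vertical, leaning to the housing's -x; its y lies level along the pads' row.
- square_pad: The square pad, 34 x 34 mm with the same centre mark, otherwise like the round pad; not to be measured. Origin at the middle of its outer face.
- bin: Blue plastic parts bin with bolts, 150 x 110 x 60 mm, loose; leave alone. Origin at the centre of its underside.
- spanner: Steel spanner lying on the table, loose; leave alone.
- gear: Dark steel gear wheel, about 93 mm diameter, 40 mm high over its hub, loose; leave alone. Origin at the centre of its underside.
Things that resemble listed ones, but are neither listed nor needed, are in the scene too. What is shaped like the gauge but green or orange is not meant.

How it is judged (in metres and radians):
On the way:
1. the gripped gauge stands upright with its spring tip lightly pressed on the tallest step of the reference block (value of joint plunger between 0.002 and 0.0112 m and contact force between the fingers and gauge above 3 N and distance between tip_end and ref_top below 0.012 m and angle between gauge's own z axis and vertical below 0.14 rad and contact force between gauge and ref_block above 1.5 N), for 0.5 s.
At the end, for the whole second after the job is handed in: The gripped gauge is at rest with its tip within 9 mm of the middle of the round pad, its axis within 0.14 rad (8 degrees) of square to the pad, the spring tip pushed in by 2 to 11.2 mm (not to its stop), the push on the pad 1.5 to 12 N, and nothing but the fingers and the pad touching the gauge (value of joint plunger between 0.002 and 0.0112 m and contact force between the fingers and gauge above 3 N and distance between tip_end and round_spot below 0.009 m and angle between the z axis of gauge and the z axis of round_spot, either way round below 0.14 rad and z of gauge in the frame of round_spot above 0 m and contact force between gauge and round_pad between 1.5 and 12 N and contact force between gauge and stand below 0.1 N and contact force between gauge and ref_block below 0.1 N and contact force between gauge and housing below 0.1 N and linear speed of gauge below 0.02 m/s); the arm keeps its last pose, push and grip.
It fails at once if the gauge is pushed hard (over 20 N) on the reference block or the housing or its pads (contact force between gauge and ref_block above 20 N or contact force between gauge and housing above 20 N or contact force between gauge and round_pad above 20 N or contact force between gauge and square_pad above 20 N).
It fails at once if the bin, the spanner or the gear is shifted more than 30 mm (distance of any of bin, spanner, gear from where it was at the start of the episode above 0.03 m).
It also fails if it takes over 64 s, if anything falls off the work surface, if the arm or the gripper's body presses on something with over 40 N, if the wrist force passes 120 N, or if a joint passes its speed limit or range.

ROBOT

A 6-joint arm with a two-finger parallel gripper is mounted at the origin on the work surface. World frame = base frame: x ahead of the robot, y to its left, z up, the work surface at z = 0. Lengths are in mm, angles in rad, forces in N, time in s.
With the tool pointing down it reaches from about 275 to 750 mm from the base axis. Payload 10.2 kg.
Tool frame: the origin (TCP) lies at the very end of the fingers, on their centre line; the grasp point (between the pads) lies 19 mm behind it; x points along the fingers, y is the direction in which the jaws open and shut, and the axes are right-handed (so a half turn about x gives the same grasp; the last joint's range is limited). The gripper opens to 85 mm and grips with 20 to 120 N. Pads are 22 mm wide; open, the fingers measure 114 mm over their backs; the gripper's body (76 mm by 85 mm) begins 54 mm behind the grasp point. The pads swing forward as they close: fully open they stand 13 mm farther back than shut.
Start: joints at [1.055, 0.313, 1.498, -0, 1.331, -0.223], TCP at [151.546, 502.658, 231.294] pointing down, gripper open.
Joint ranges: [-2.94, 2.94], [-0.97, 2.17], [0.19, 2.56], [-1.23, 4.37], [0.02, 3.11], [-2.88, 2.88]. Speed limits (rad/s): [2.39, 2.39, 3.01, 3.14, 3.14, 3.14].

INTERFACE

Orientations are given as a unit quaternion [w, x, y, z].
In Python, from rig import ctrl, viewer, finish_job gives the robot as it stands.
- The arm moves only by the tool carry_out, never from a script. Its argument "targets" is a list of rows, each an object of numbers: "x", "y", "z": the shift along the world's x, y, z in m; "ax", "ay", "az": the turn, a rotation vector about the world's x, y, z in rad; "hand": the opening, from -1 (shut) to 1 (fully open). A call has 1 to 5 rows; each row is the pose to reach, as a shift and turn from the pose commanded when the call began; what a row does not reach only later rows make up. A row lasts 1/8 s, in which the tool goes at most 62.5 mm and 10.7 degrees, less where a joint would pass 70% of its speed; a pose out of reach is approached as far as the arm can. A call with a gripper value outside its range is refused whole. The fingers move at their own pace and stop on an object; "grip_force" is the grip in N (left out, the last holds). Time passes only in rows, so rows that repeat a pose let the fingers close. It gives the time, the measured TCP pose, the force and the opening at its end, in the units of the state.
- ctrl.sense(): the state, without advancing time (a new reading comes with each control period).
- viewer.capture(name): name is "side" or "top"; returns the picture (384x512x3 uint8, blue, green, red); there is no depth.
- viewer.camera_info(name): a dict with "fx", "fy", "cx", "cy" (pixels), "R" (3x3) and "t" (3): a world point X has camera coordinates R X + t. Camera axes: x right, y down, z forward; pixel columns grow to the right and rows downward; lengths in mm; the calibration is good to about 2 mm. A picture is of the moment at which its call begins. camera_info takes no time and is no camera call.
- finish_job(): hands the job in, once; it reports no verdict.
The state is a dict: "time_s": time; "joints": joint angles; "dq": joint speeds; "tau": joint torques, N m; "eef_pos": TCP position; "ee_rot": TCP orientation; "force": force on the tool from outside, world axes, zero at the start; "wrist_torque": the same for the moment, N m; "grip_width": opening from 0.0 (shut) to 1.0 (fully open).
Only numpy, scipy, OpenCV 4.12 (cv2) and the standard library are available. Lean on these libraries where they do the work, as an engineer would, in place of code of your own. Each camera call takes 0.05 s, during which the arm holds its last target. There are 200 camera calls.

## Working session

There is one attempt and no reset: what is moved stays moved. The work goes in short steps, Python scripts to look and compute and a tool call to move; the robot and the scene stay as the last step left them, time stands still between calls to the robot, and variables do not carry over. Pictures are saved under pics/ and viewed, about 8 in all and at most 12, crops included, and the job is handed in when it is done.

Besides the shell and the picture viewer there is one more tool, called as name(argument=value, ...), one argument or row to a line, values as JSON. carry_out: Moves the arm, as the interface text tells. Its arguments: {"type":"object","properties":{"targets":{"type":"array"},"grip_force":{"type":"number"}},"required":["targets"]}

```bash
mkdir -p pics; python3 - <<'E'
from rig import ctrl, viewer
import cv2
s=ctrl.sense(); print(s)
for n in("top","side"):
    cv2.imwrite(f"pics/{n}0.png",cv2.resize(viewer.capture(n),(800,600),interpolation=cv2.INTER_CUBIC)); print(n,viewer.camera_info(n))
E
```

```text
{'time_s': 0.0, 'joints': array([ 1.05459485e+00,  3.13447348e-01,  1.49845060e+00, -1.19026239e-05,
        1.33097367e+00, -2.23387306e-01]), 'dq': array([ 1.58852127e-04, -9.04340164e-05,  2.15567056e-03,  5.46963049e-04,
       -3.78196119e-05,  1.03212013e-05]), 'tau': array([ 1.11171932e-03, -4.12283850e+01, -2.59737647e+01, -1.32134919e-04,
        4.27116029e-03, -1.87096282e-05]), 'eef_pos': array([151.41852514, 502.42255071, 230.73133718]), 'ee_rot': array([ 0.69938226,  0.10273189,  0.6997015 , -0.10357807]), 'force': array([-0.15372142, -0.5509476 ,  0.41768356]), 'wrist_torque': array([-0.01927375,  0.02308741, -0.0008034 ]), 'grip_width': 1.0017804814904565}
top {'fx': 470.8051181195569, 'fy': 470.8051181195569, 'cx': 256.6036488121368, 'cy': 188.85740634690492, 'R': array([[ 0.02004332, -0.99979444,  0.00305751],
       [-0.97317775, -0.02021054, -0.22916501],
       [ 0.22917969,  0.00161773, -0.97338279]]), 't': array([  37.77393004,  541.22718019, 1158.299573  ])}
side {'fx': 405.4894978722601, 'fy': 405.4894978722601, 'cx': 256.5643088551551, 'cy': 185.47430869032513, 'R': array([[-0.9883514 , -0.15131978, -0.01624275],
       [-0.07036266,  0.54897737, -0.8328703 ],
       [ 0.13494665, -0.82202565, -0.55322982]]), 't': array([ 520.36853815,   66.19638727, 1092.87021725])}
```

View pics/top0.png

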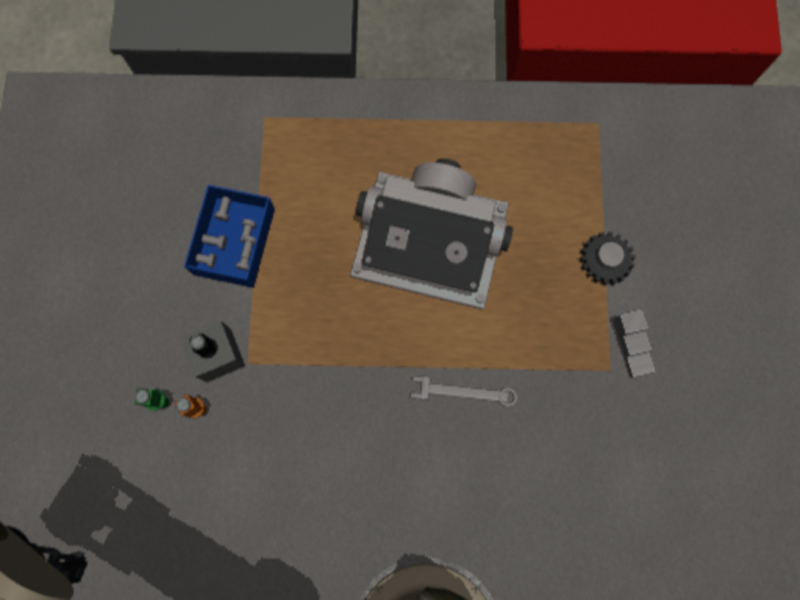

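View pics/side0.png

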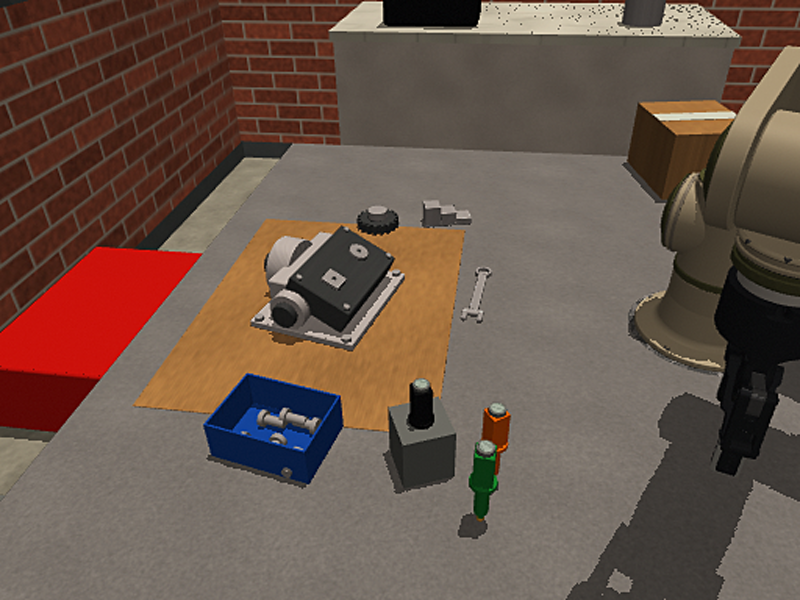

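Top view (800x600): the black gauge in the grey stand is at (203,345), the housing at (430,245), with the square pad at (397,238) and the round pad at (456,252). The reference block is at (636,343), the gear at (607,258), the spanner at (465,392) and the bin at (230,235). 
Could be mistaken for the gauge: black (203,345), green (150,398), orange (191,406). I choose the black one, and the side view confirms it is in the stand at (421,400). Next, one composite of close crops.

```bash
cat > h.py <<'E'
from rig import ctrl, viewer
import cv2, numpy as np
def crop(im,x,y,w,h,W,H): # source px, returns enlarged
    return cv2.resize(im[y:y+h,x:x+w],(W,H),interpolation=cv2.INTER_CUBIC)
def ray(n,u,v):
    c=viewer.camera_info(n);R,t=c["R"],c["t"]
    return -R.T@t, R.T@np.array([(u-c["cx"])/c["fx"],(v-c["cy"])/c["fy"],1])
def at_z(n,u,v,z):
    o,d=ray(n,u,v); return o+d*(z-o[2])/d[2]
def proj(n,X):
    c=viewer.camera_info(n);p=c["R"]@np.asarray(X,float)+c["t"]
    return np.array([c["fx"]*p[0]/p[2]+c["cx"],c["fy"]*p[1]/p[2]+c["cy"]])
def tri(u1,v1,u2,v2): # top, side -> midpoint, gap
    o1,d1=ray("top",u1,v1);o2,d2=ray("side",u2,v2)
    s=np.linalg.lstsq(np.c_[d1,-d2],o2-o1,rcond=None)[0]
    a,b=o1+s[0]*d1,o2+s[1]*d2
    return (a+b)/2,np.linalg.norm(a-b)
E
python3 - <<'E'
from h import *
t,s=viewer.capture("top"),viewer.capture("side")
cv2.imwrite("pics/top_raw.png",t);cv2.imwrite("pics/side_raw.png",s)
# 4 panels 400x300 : x=px*sc+..
A=crop(t,112,200,60,45,400,300)   # gauge top, scale 6.667
B=crop(t,380,190,60,45,400,300) # ref top
C=crop(s,240,235,80,60,400,300) # gauge side, scale 5
D=crop(s,260,120,60,45,400,300) # ref side
cv2.imwrite("pics/c1.png",np.vstack([np.hstack([A,B]),np.hstack([C,D])]))
A=crop(t,220,100,120,90,400,300);B=crop(s,160,135,120,90,400,300)
cv2.imwrite("pics/c2.png",np.hstack([A,B]))
E
```

```text
(no output)
```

View pics/c1.png

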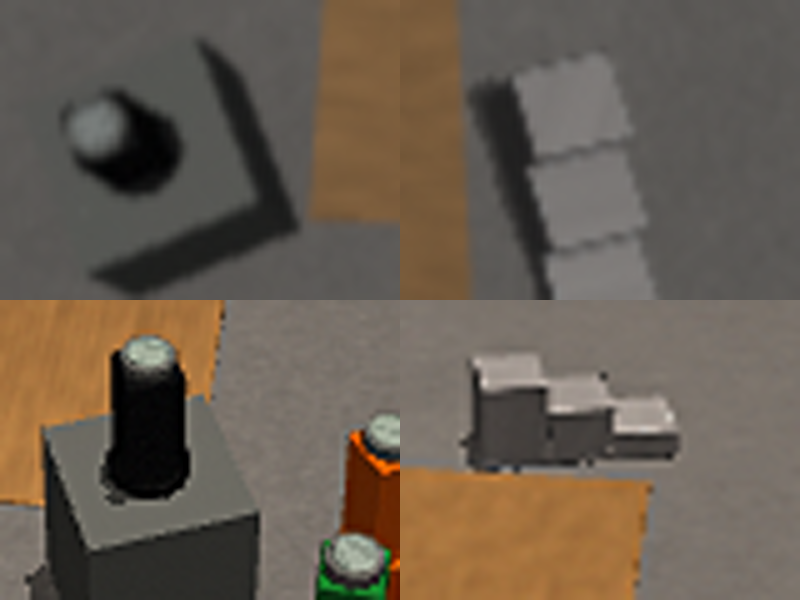

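View pics/c2.png

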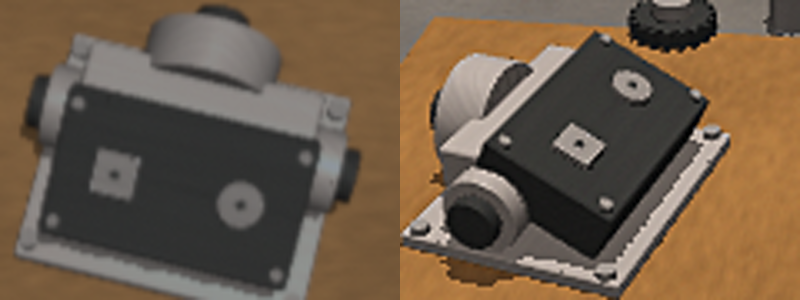

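Crops: the cap is at panel (98,132) from the top and (149,54) from the side. The tallest step is at the upper/left end of the block, at panel (172,104) from the top and (111,70) from the side. The round pad is at (240,205) from the top and (232,85) from the side, the square pad at (115,175) and (179,144). I'll triangulate these and brighten the gauge grip to get its yaw.

```bash
python3 - <<'E'
from h import *
def P(a,s,o): return (np.array(a)+.5)/s-.5+np.array(o)
k=20/3;q=10/3
def show(n,t,s,z):
    X,g=tri(*t,*s); print(n,X.round(1),"gap",round(g,1),"top@z",at_z("top",*t,z).round(1),"side@z",at_z("side",*s,z).round(1))
show("cap",P((98,132),k,(112,200)),P((149,54),5,(240,235)),142)
show("ref",P((172,104),k,(380,190)),P((111,70),k,(260,120)),45)
show("round",P((240,205),q,(220,100)),P((232,85),q,(160,135)),90)
show("square",P((115,175),q,(220,100)),P((179,144),q,(160,135)),90)
# ref corners of tallest (top) + middle step
for c in [(113,72),(210,52),(235,132),(130,160)]: print("refc",at_z("top",*P(c,k,(380,190)),45).round(1))
# stand corner edges from top image at z=80: right corner and others
for c in [(200,40),(262,205),(92,272)]: print("stand",at_z("top",*P(c,k,(112,200)),80).round(1))
for c in [(43,127),(92,251),(259,214),(207,98)]: print("standS",at_z("side",*P(c,5,(240,235)),80).round(1))
t,s=cv2.imread("pics/top_raw.png"),cv2.imread("pics/side_raw.png")
g=lambda im:(255*np.clip(im/90.,0,1)**.5).astype(np.uint8)
cv2.imwrite("pics/c3.png",g(np.hstack([crop(t,117,210,30,30,400,400),crop(s,258,237,40,40,400,400)])))
E
```

```text
cap [442.7 358.4 139.3] gap 3.3 top@z [440.6 357.6 142. ] side@z [444. 361. 142.]
ref [ 508.7 -341.    44.3] gap 0.5 top@z [ 508.8 -340.8   45. ] side@z [ 508.3 -339.5   45. ]
round [609.8 -39.9  88.4] gap 0.7 top@z [609.  -39.8  90. ] side@z [609.5 -37.4  90. ]
square [632.4  57.1  87.9] gap 1.2 top@z [631.1  57.   90. ] side@z [632.2  60.   90. ]
refc [ 521.2 -318.3   45. ]
refc [ 530.  -356.9   45. ]
refc [ 498.1 -364.9   45. ]
refc [ 486.2 -323.2   45. ]
stand [486.7 339.2  80. ]
stand [424.2 311.2  80. ]
stand [397.8 372.8  80. ]
standS [490.1 342.5  80. ]
standS [460.2 406.3  80. ]
standS [398.5 378.6  80. ]
standS [425.2 316.4  80. ]
```

View pics/c3.png

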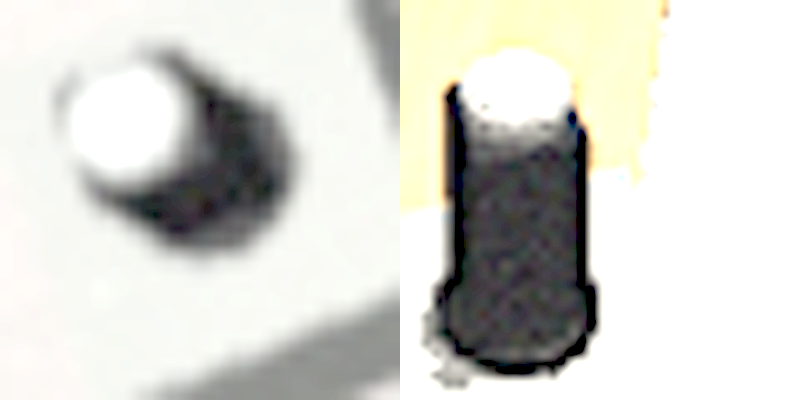

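```bash
python3 - <<'E'
from h import *
t,s=cv2.imread("pics/top_raw.png"),cv2.imread("pics/side_raw.png")
# decoys: caps (800px pics) triangulated
f=lambda u,v:np.array([(u+.5)*.64-.5,(v+.5)*.64-.5])
for n,a,b in(("green",(142,396),(486,447)),("orange",(183,405),(497,409))): print(n,*tri(*f(*a),*f(*b)))
# yaw by silhouette fit in the side view, grip section (black mask)
from scipy.ndimage import gaussian_filter
U=8; x0,y0,w,h=250,238,40,44
big=crop(s,x0,y0,w,h,w*U,h*U).max(2).astype(float)
mask=(big<38).astype(np.uint8)
def render(yaw,c):
    m=np.zeros((h*U,w*U),np.uint8)
    def fill(P):
        q=np.array([(proj("side",p)-(x0,y0)+.5)*U-.5 for p in P],np.float32)
        cv2.fillConvexPoly(m,cv2.convexHull(q).astype(np.int32),1)
    a=np.radians(yaw+45+90*np.arange(4)); sq=12*2**.5*np.c_[np.cos(a),np.sin(a)]
    fill([(c[0]+p[0],c[1]+p[1],z) for p in sq for z in(86,136)])
    a=np.linspace(0,6.28,40); fill([(c[0]+17*np.cos(i),c[1]+17*np.sin(i),z) for i in a for z in(80,86)])
    e=np.array([[(*((proj("side",(c[0]+11*np.cos(i),c[1]+11*np.sin(i),142))-(x0,y0)+.5)*U-.5),)] for i in a],np.float32)
    cv2.fillConvexPoly(m,e.astype(np.int32),2); return m
for yaw in range(-45,45,6):
    best=min((( ((render(yaw,(442.7+dx,359+dy))==1)!=(mask==1)).sum(),dx,dy) for dx in(-2,0,2,4) for dy in (-4,-2,0,2,4)))
    print(yaw,best)
E
```

```text
green [360.45801059 439.25555884 127.30223594] 1.0110389172077896
orange [349.05828543 376.12940917 126.11299567] 2.6019992735199446
-45 (np.int64(8630), 2, 2)Traceback (most recent call last):
  File "<stdin>", line 22, in <module>
  File "<stdin>", line 22, in <genexpr>
  File "<stdin>", line 18, in render
  File "<stdin>", line 14, in fill
  File "h.py", line 11, in proj
    c=viewer.camera_info(n);p=c["R"]@np.asarray(X,float)+c["t"]
ValueError: time passes only in moves, steps and waits
```

```bash
python3 - <<'E'
import re
a=open("h.py").read().replace("import cv2, numpy as np","import cv2, numpy as np\nCI={n:viewer.camera_info(n) for n in ('top','side')}").replace("c=viewer.camera_info(n)","c=CI[n]")
open("h.py","w").write(a)
E
python3 - <<'E'
from h import *
s=cv2.imread("pics/side_raw.png")
U=8; x0,y0,w,h=250,238,40,44
mask=crop(s,x0,y0,w,h,w*U,h*U).max(2)<38
def render(yaw,c):
    m=np.zeros((h*U,w*U),np.uint8)
    def fill(P,v=1):
        q=np.array([(proj("side",p)-(x0,y0)+.5)*U-.5 for p in P],np.float32)
        cv2.fillConvexPoly(m,cv2.convexHull(q).astype(np.int32),v)
    a=np.radians(yaw+45+90*np.arange(4)); sq=12*2**.5*np.c_[np.cos(a),np.sin(a)]
    fill([(c[0]+p[0],c[1]+p[1],z) for p in sq for z in(86,136)])
    a=np.linspace(0,6.28,30); ring=lambda r,z:[(c[0]+r*np.cos(i),c[1]+r*np.sin(i),z) for i in a]
    fill(ring(17,80)+ring(17,86)); fill(ring(11,142),2); return m==1
for yaw in range(-45,45,6):
    print(yaw,min((int((render(yaw,(442.7+dx,359+dy))!=mask).sum()),dx,dy) for dx in(-2,0,2,4) for dy in(-2,0,2,4)))
E
```

```text
-45 (8589, 2, 2)
-39 (8881, 2, 2)
-33 (8838, 2, 2)
-27 (8568, 2, 2)
-21 (8118, 2, 2)
-15 (7527, 2, 2)
-9 (6679, 2, 2)
-3 (6239, 2, 2)
3 (6376, 2, 2)
9 (6704, 2, 2)
15 (5578, 2, 2)
21 (5968, 2, 2)
27 (6923, 2, 2)
33 (7676, 2, 2)
39 (8251, 2, 2)
```

carry_out(
  targets=[
    {"x":0.045,"y":-0.022,"az":-0.16},
    {"x":0.09,"y":-0.044,"az":-0.33},
    {"x":0.135,"y":-0.066,"az":-0.5},
    {"x":0.18,"y":-0.088,"az":-0.67},
    {"x":0.225,"y":-0.11,"az":-0.83},
  ],
  grip_force=40,
)

```text
invalid input at $.targets[0]: expected keys x, y, z, ax, ay, az, hand
```

carry_out(
  targets=[
    {"x":0.045,"y":-0.022,"az":-0.1},
    {"x":0.067,"y":-0.033,"az":-0.16,"z":-0.02},
    {"x":0.067,"y":-0.033,"az":-0.16,"z":-0.04},
    {"x":0.067,"y":-0.033,"az":-0.16,"z":-0.04},
  ],
)

```text
invalid input at $.targets[0]: expected keys x, y, z, ax, ay, az, hand
```

```bash
python3 - <<'E'
from h import *
from scipy.spatial.transform import Rotation as R
s=ctrl.sense();q=s["ee_rot"];M=R.from_quat(q,scalar_first=True).as_matrix()
print(s["time_s"],s["eef_pos"],s["joints"].round(2),s["force"]);print(M.round(3),np.degrees(np.arctan2(M[1,1],M[0,1])))
t,s=viewer.capture("top"),viewer.capture("side")
cv2.imwrite("pics/a.png",np.hstack([crop(t,92,175,90,90,400,400),crop(s,225,190,90,90,400,400)]))
E
```

```text
0.2 [151.48356174 502.53047059 230.95648311] [ 1.05  0.31  1.5  -0.    1.33 -0.22] [ 0.65530889 -0.60512341  0.12653739]
[[-0.     0.289  0.957]
 [-0.001  0.957 -0.289]
 [-1.    -0.001 -0.   ]] 73.22304506031817
```

View pics/a.png

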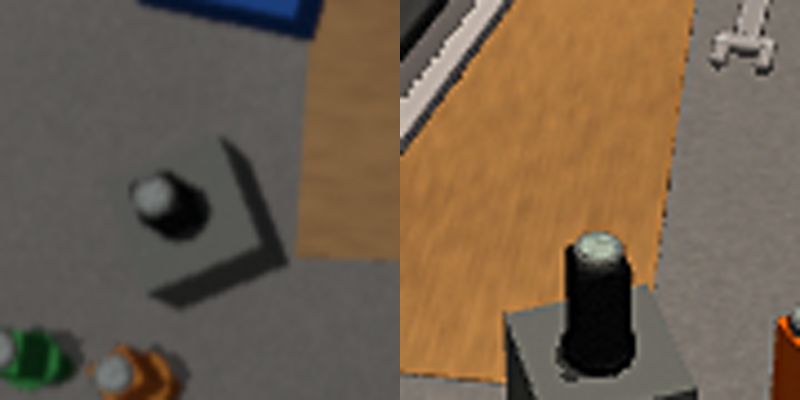

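The rows need all seven keys, so the moves were refused and the picture shows the scene unchanged, with the gauge still in its stand at (155,195) in the left panel. Six pictures viewed so far.

carry_out(
  targets=[
    {"x":0.045,"y":-0.022,"z":0,"ax":0,"ay":0,"az":-0.16,"hand":1},
    {"x":0.09,"y":-0.044,"z":0,"ax":0,"ay":0,"az":-0.33,"hand":1},
    {"x":0.135,"y":-0.066,"z":0,"ax":0,"ay":0,"az":-0.5,"hand":1},
    {"x":0.18,"y":-0.088,"z":0,"ax":0,"ay":0,"az":-0.67,"hand":1},
    {"x":0.225,"y":-0.11,"z":0,"ax":0,"ay":0,"az":-0.83,"hand":1},
  ],
  grip_force=40,
)

```text
time_s: 0.92
eef_pos: [377.9, 391.7, 231.3]
ee_rot: [0.598, 0.378, 0.598, -0.378]
force: [0.2, 1.2, 0.4]
grip_width: 1.0
```

carry_out(
  targets=[
    {"x":0.045,"y":-0.022,"z":0,"ax":0,"ay":0,"az":-0.1,"hand":1},
    {"x":0.067,"y":-0.033,"z":-0.02,"ax":0,"ay":0,"az":-0.16,"hand":1},
    {"x":0.067,"y":-0.033,"z":-0.04,"ax":0,"ay":0,"az":-0.16,"hand":1},
    {"x":0.067,"y":-0.033,"z":-0.04,"ax":0,"ay":0,"az":-0.16,"hand":1},
  ],
)

```text
time_s: 1.42
eef_pos: [442.3, 359.5, 189.0]
ee_rot: [0.566, 0.422, 0.567, -0.424]
force: [-0.2, -0.4, 0.6]
grip_width: 0.998
```

```bash
cat >> h.py <<'E'
def state():
    from scipy.spatial.transform import Rotation as R
    s=ctrl.sense();M=R.from_quat(s["ee_rot"],scalar_first=True).as_matrix()
    print(round(s["time_s"],2),s["eef_pos"].round(1),"j",s["joints"].round(2),"F",s["force"].round(2),"g",round(s["grip_width"],3),"x",M[:,0].round(3),"jaw",np.degrees(np.arctan2(M[1,1],M[0,1])).round(1)); return s,M
E
python3 - <<'E'
from h import *
state()
t,s=viewer.capture("top"),viewer.capture("side")
cv2.imwrite("pics/a2.png",np.hstack([crop(t,92,175,90,90,400,400),crop(s,225,190,90,90,400,400)]))
E
```

```text
1.43 [442.3 359.5 189. ] j [0.48 0.45 1.42 0.   1.28 0.19] F [-0.19 -0.43  0.57] g 0.998 x [-0.004 -0.002 -1.   ] jaw 16.5
```

View pics/a2.png

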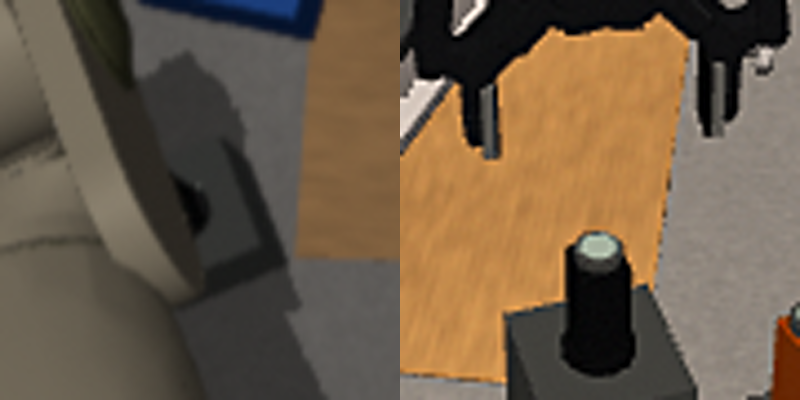

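The open fingers, with tips at (488,155) and (714,133), straddle the gauge cap at (600,245) symmetrically, so I go down and grip.

carry_out(
  targets=[
    {"x":0.001,"y":0,"z":-0.03,"ax":0,"ay":0,"az":0,"hand":1},
    {"x":0.001,"y":0,"z":-0.06,"ax":0,"ay":0,"az":0,"hand":1},
    {"x":0.001,"y":0,"z":-0.085,"ax":0,"ay":0,"az":0,"hand":1},
    {"x":0.001,"y":0,"z":-0.096,"ax":0,"ay":0,"az":0,"hand":1},
    {"x":0.001,"y":0,"z":-0.096,"ax":0,"ay":0,"az":0,"hand":1},
  ],
)

```text
time_s: 2.15
eef_pos: [444.5, 360.0, 95.6]
ee_rot: [0.567, 0.423, 0.567, -0.423]
force: [1.0, -1.0, -0.8]
grip_width: 1.001
```

carry_out(
  targets=[
    {"x":0,"y":0,"z":0,"ax":0,"ay":0,"az":0,"hand":-1},
    {"x":0,"y":0,"z":0,"ax":0,"ay":0,"az":0,"hand":-1},
    {"x":0,"y":0,"z":0,"ax":0,"ay":0,"az":0,"hand":-1},
    {"x":0,"y":0,"z":0,"ax":0,"ay":0,"az":0,"hand":-1},
    {"x":0,"y":0,"z":0,"ax":0,"ay":0,"az":0,"hand":-1},
  ],
  grip_force=40,
)

```text
time_s: 2.78
eef_pos: [444.7, 359.8, 95.7]
ee_rot: [0.567, 0.423, 0.567, -0.423]
force: [-1.1, 0.2, 3.8]
grip_width: 0.276
```

carry_out(
  targets=[
    {"x":0,"y":0,"z":0,"ax":0,"ay":0,"az":0,"hand":-1},
    {"x":0,"y":0,"z":0,"ax":0,"ay":0,"az":0,"hand":-1},
    {"x":0,"y":0,"z":0,"ax":0,"ay":0,"az":0,"hand":-1},
  ],
)

```text
time_s: 3.15
eef_pos: [444.7, 359.7, 95.7]
ee_rot: [0.567, 0.423, 0.566, -0.423]
force: [-2.1, -0.2, 5.7]
grip_width: 0.275
```

carry_out(
  targets=[
    {"x":0,"y":0,"z":0.02,"ax":0,"ay":0,"az":0,"hand":-1},
    {"x":0,"y":0,"z":0.05,"ax":0,"ay":0,"az":0,"hand":-1},
    {"x":0,"y":0,"z":0.09,"ax":0,"ay":0,"az":0,"hand":-1},
    {"x":0,"y":0,"z":0.13,"ax":0,"ay":0,"az":0,"hand":-1},
    {"x":0,"y":0,"z":0.16,"ax":0,"ay":0,"az":0,"hand":-1},
  ],
)

```text
time_s: 3.78
eef_pos: [444.5, 359.6, 256.2]
ee_rot: [0.567, 0.423, 0.567, -0.423]
force: [0.8, 0.3, -3.6]
grip_width: 0.283
```

```bash
python3 - <<'E'
from h import *
state()
s=viewer.capture("side")
cv2.imwrite("pics/b.png",crop(s,200,130,140,150,560,600))
E
```

```text
3.77 [444.5 359.6 256.2] j [ 0.48  0.4   1.31 -0.    1.43  0.19] F [ 0.84  0.27 -3.58] g 0.283 x [-0. -0. -1.] jaw 16.5
```

View pics/b.png

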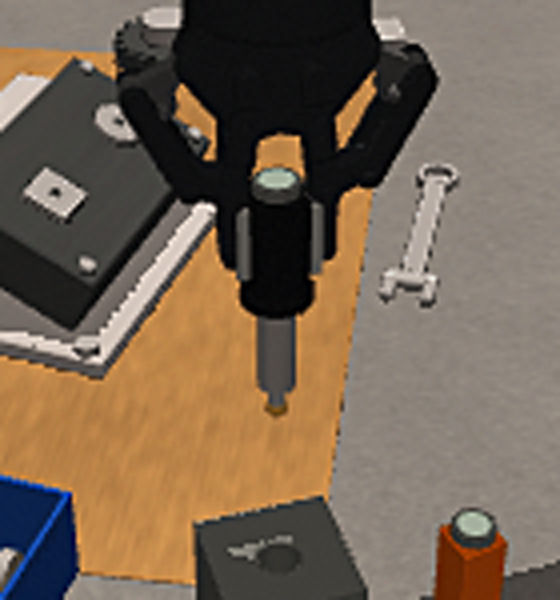

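The gauge hangs straight in the fingers, cap at (277,180), tip at (276,411), clear of the stand. I compare that tip pixel with the predicted tip while travelling.

```bash
python3 - <<'E'
from h import *
print("seen",(276.5/4-.5+200,411.5/4-.5+130))
for z in(168,172.5,177): print(z,proj("side",(444.5,359.6,z)))
E
```

```text
seen (268.625, 232.375)
168 [269.24553576 234.50066301]
172.5 [269.248072   232.66599695]
177 [269.25062486 230.81930066]
```

carry_out(
  targets=[
    {"x":0.005,"y":-0.05,"z":0,"ax":0,"ay":0,"az":0,"hand":-1},
    {"x":0.01,"y":-0.1,"z":0,"ax":0,"ay":0,"az":0,"hand":-1},
    {"x":0.015,"y":-0.15,"z":0,"ax":0,"ay":0,"az":0,"hand":-1},
    {"x":0.02,"y":-0.2,"z":0,"ax":0,"ay":0,"az":0,"hand":-1},
    {"x":0.025,"y":-0.25,"z":0,"ax":0,"ay":0,"az":0,"hand":-1},
  ],
)

```text
time_s: 4.45
eef_pos: [469.1, 108.0, 253.9]
ee_rot: [0.566, 0.423, 0.567, -0.423]
force: [1.3, -0.4, -3.2]
grip_width: 0.276
```

carry_out(
  targets=[
    {"x":0.005,"y":-0.05,"z":0,"ax":0,"ay":0,"az":0,"hand":-1},
    {"x":0.01,"y":-0.1,"z":0,"ax":0,"ay":0,"az":0,"hand":-1},
    {"x":0.015,"y":-0.15,"z":0,"ax":0,"ay":0,"az":0,"hand":-1},
    {"x":0.02,"y":-0.2,"z":0,"ax":0,"ay":0,"az":0,"hand":-1},
    {"x":0.025,"y":-0.25,"z":0,"ax":0,"ay":0,"az":0,"hand":-1},
  ],
)

```text
time_s: 5.08
eef_pos: [494.1, -141.9, 253.8]
ee_rot: [0.566, 0.423, 0.567, -0.423]
force: [0.5, 0.6, -2.5]
grip_width: 0.274
```

carry_out(
  targets=[
    {"x":0.005,"y":-0.05,"z":0,"ax":0,"ay":0,"az":0,"hand":-1},
    {"x":0.01,"y":-0.1,"z":0,"ax":0,"ay":0,"az":0,"hand":-1},
    {"x":0.014,"y":-0.15,"z":-0.02,"ax":0,"ay":0,"az":0,"hand":-1},
    {"x":0.014,"y":-0.19,"z":-0.04,"ax":0,"ay":0,"az":0,"hand":-1},
    {"x":0.014,"y":-0.2,"z":-0.06,"ax":0,"ay":0,"az":0,"hand":-1},
  ],
)

```text
time_s: 5.7
eef_pos: [507.6, -342.1, 192.4]
ee_rot: [0.565, 0.424, 0.567, -0.424]
force: [0.0, 0.0, -3.8]
grip_width: 0.274
```

carry_out(
  targets=[
    {"x":0.001,"y":0.001,"z":-0.03,"ax":0,"ay":0,"az":0,"hand":-1},
    {"x":0.001,"y":0.001,"z":-0.045,"ax":0,"ay":0,"az":0,"hand":-1},
    {"x":0.001,"y":0.001,"z":-0.051,"ax":0,"ay":0,"az":0,"hand":-1},
    {"x":0.001,"y":0.001,"z":-0.051,"ax":0,"ay":0,"az":0,"hand":-1},
  ],
)

```text
time_s: 6.2
eef_pos: [509.8, -339.2, 144.7]
ee_rot: [0.567, 0.423, 0.566, -0.423]
force: [0.5, -0.5, -3.6]
grip_width: 0.276
```

```bash
python3 - <<'E'
from h import *
s,M=state(); p=s["eef_pos"]; tip=p+M[:,0]*83.7; print("tip",tip)
a,b=viewer.capture("top"),viewer.capture("side")
print("px tip side",(proj("side",tip)+.5-(250,95))*6.667,"ref",(proj("side",(508.7,-340.5,45))+.5-(250,95))*6.667)
cv2.imwrite("pics/c.png",np.hstack([crop(a,370,180,60,60,400,400),crop(b,250,95,60,60,400,400)]))
E
```

```text
6.2 [ 509.8 -339.2  144.7] j [-0.78  0.58  1.33  0.    1.23 -1.07] F [ 0.46 -0.5  -3.57] g 0.276 x [ 0. -0. -1.] jaw 16.5
tip [ 509.81765926 -339.18584491   60.98108706]
px tip side [175.51662936 209.36062032] ref [177.61393273 236.275502  ]
```

View pics/c.png

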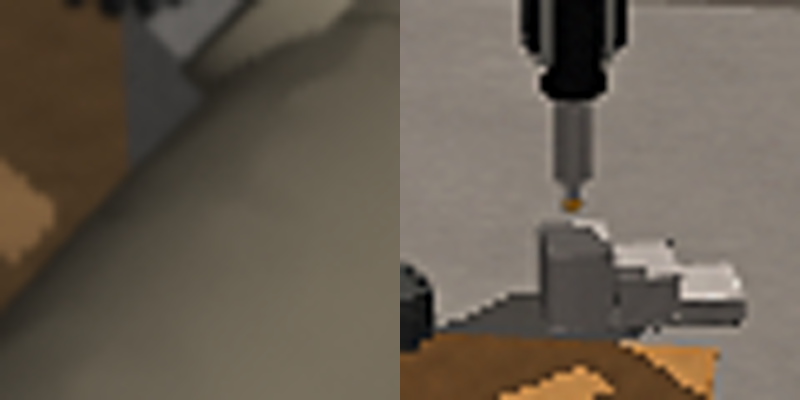

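The brass tip is at (572,207), close to the predicted (575,209), directly over the tallest step at (577,236). I press slowly and watch the force.

carry_out(
  targets=[
    {"x":0,"y":0,"z":-0.007,"ax":0,"ay":0,"az":0,"hand":-1},
    {"x":0,"y":0,"z":-0.012,"ax":0,"ay":0,"az":0,"hand":-1},
    {"x":0,"y":0,"z":-0.015,"ax":0,"ay":0,"az":0,"hand":-1},
    {"x":0,"y":0,"z":-0.017,"ax":0,"ay":0,"az":0,"hand":-1},
    {"x":0,"y":0,"z":-0.017,"ax":0,"ay":0,"az":0,"hand":-1},
  ],
)

```text
time_s: 6.92
eef_pos: [509.5, -339.4, 127.5]
ee_rot: [0.567, 0.423, 0.567, -0.423]
force: [-0.9, 0.3, -0.4]
grip_width: 0.281
```

carry_out(
  targets=[
    {"x":0,"y":0,"z":-0.002,"ax":0,"ay":0,"az":0,"hand":-1},
    {"x":0,"y":0,"z":-0.004,"ax":0,"ay":0,"az":0,"hand":-1},
    {"x":0,"y":0,"z":-0.005,"ax":0,"ay":0,"az":0,"hand":-1},
    {"x":0,"y":0,"z":-0.005,"ax":0,"ay":0,"az":0,"hand":-1},
    {"x":0,"y":0,"z":-0.005,"ax":0,"ay":0,"az":0,"hand":-1},
  ],
)

```text
time_s: 7.55
eef_pos: [509.6, -339.4, 122.4]
ee_rot: [0.567, 0.423, 0.566, -0.423]
force: [-0.8, 0.6, 2.6]
grip_width: 0.279
```

carry_out(
  targets=[
    {"x":0,"y":0,"z":0,"ax":0,"ay":0,"az":0,"hand":-1},
    {"x":0,"y":0,"z":0,"ax":0,"ay":0,"az":0,"hand":-1},
    {"x":0,"y":0,"z":0,"ax":0,"ay":0,"az":0,"hand":-1},
    {"x":0,"y":0,"z":0,"ax":0,"ay":0,"az":0,"hand":-1},
    {"x":0,"y":0,"z":0,"ax":0,"ay":0,"az":0,"hand":-1},
  ],
)

```text
time_s: 8.18
eef_pos: [509.6, -339.3, 122.3]
ee_rot: [0.567, 0.423, 0.567, -0.423]
force: [-1.6, 0.6, 3.0]
grip_width: 0.276
```

carry_out(
  targets=[
    {"x":0,"y":0,"z":0,"ax":0,"ay":0,"az":0,"hand":-1},
    {"x":0,"y":0,"z":0,"ax":0,"ay":0,"az":0,"hand":-1},
    {"x":0,"y":0,"z":0,"ax":0,"ay":0,"az":0,"hand":-1},
    {"x":0,"y":0,"z":0,"ax":0,"ay":0,"az":0,"hand":-1},
    {"x":0,"y":0,"z":0,"ax":0,"ay":0,"az":0,"hand":-1},
  ],
)

```text
time_s: 8.8
eef_pos: [509.6, -339.3, 122.3]
ee_rot: [0.567, 0.423, 0.567, -0.423]
force: [-0.9, 0.5, 2.1]
grip_width: 0.279
```

```bash
python3 - <<'E'
from h import *
state()
b=viewer.capture("side")
cv2.imwrite("pics/d.png",crop(b,250,95,60,60,500,500))
E
```

```text
8.8 [ 509.6 -339.3  122.3] j [-0.78  0.6   1.36  0.    1.18 -1.07] F [-0.94  0.49  2.14] g 0.279 x [-0.  0. -1.] jaw 16.5
```

View pics/d.png

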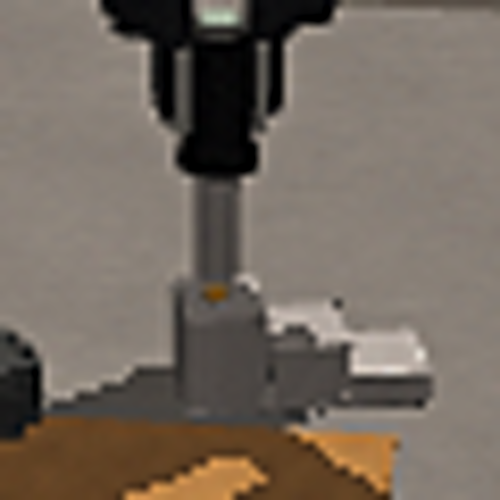

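Pressed: force rose about 6 N and the tip is at (215,293), about 7 enlarged px (3 mm) from the step's centre at (222,296), held over 1 s. Lifting, then travelling to the housing with a 25° tilt.

carry_out(
  targets=[
    {"x":0,"y":0,"z":0.02,"ax":0,"ay":0,"az":0,"hand":-1},
    {"x":0,"y":0,"z":0.06,"ax":0,"ay":0,"az":0,"hand":-1},
    {"x":0,"y":0,"z":0.1,"ax":0,"ay":0,"az":0,"hand":-1},
    {"x":0,"y":0.02,"z":0.14,"ax":0,"ay":0,"az":0,"hand":-1},
    {"x":0.005,"y":0.06,"z":0.15,"ax":0,"ay":0,"az":0,"hand":-1},
  ],
)

```text
time_s: 9.48
eef_pos: [514.8, -280.0, 274.1]
ee_rot: [0.568, 0.424, 0.565, -0.424]
force: [0.4, -0.7, -4.1]
grip_width: 0.274
```

carry_out(
  targets=[
    {"x":0.005,"y":0.05,"z":0,"ax":-0.0195,"ay":-0.085,"az":0,"hand":-1},
    {"x":0.01,"y":0.1,"z":0,"ax":-0.039,"ay":-0.17,"az":0,"hand":-1},
    {"x":0.02,"y":0.15,"z":0,"ax":-0.0585,"ay":-0.255,"az":0,"hand":-1},
    {"x":0.03,"y":0.2,"z":0,"ax":-0.078,"ay":-0.34,"az":0,"hand":-1},
    {"x":0.035,"y":0.25,"z":0,"ax":-0.0973,"ay":-0.425,"az":0,"hand":-1},
  ],
)

```text
time_s: 10.1
eef_pos: [549.4, -27.7, 271.8]
ee_rot: [0.693, 0.475, 0.413, -0.351]
force: [0.2, -0.0, -3.0]
grip_width: 0.276
```

carry_out(
  targets=[
    {"x":0.005,"y":0,"z":-0.02,"ax":0,"ay":0,"az":0,"hand":-1},
    {"x":0.01,"y":0,"z":-0.04,"ax":0,"ay":0,"az":0,"hand":-1},
    {"x":0.013,"y":0.001,"z":-0.06,"ax":0,"ay":0,"az":0,"hand":-1},
    {"x":0.013,"y":0.001,"z":-0.07,"ax":0,"ay":0,"az":0,"hand":-1},
    {"x":0.013,"y":0.001,"z":-0.07,"ax":0,"ay":0,"az":0,"hand":-1},
  ],
)

```text
time_s: 10.72
eef_pos: [562.2, -28.3, 201.6]
ee_rot: [0.693, 0.475, 0.414, -0.352]
force: [-0.8, -0.5, -2.3]
grip_width: 0.275
```

```bash
python3 - <<'E'
from h import *
s,M=state(); n=np.array([-.412,.0943,.9063]); tip=s["eef_pos"]+M[:,0]*83.7; d=tip-(609.3,-38.8,90)
print("tip",tip,"height along n",d@n,"lateral",d-(d@n)*n,"angle",np.degrees(np.arccos(-M[:,0]@n)))
f=lambda X:(proj("side",X)+.5-(195,115))*6.667
print(f(tip),f((609.3,-38.8,90)))
b=viewer.capture("side");a=viewer.capture("top")
cv2.imwrite("pics/e.png",np.hstack([crop(a,240,110,90,90,400,400),crop(b,195,115,60,60,400,400)]))
E
```

```text
10.72 [562.2 -28.3 201.6] j [-0.27  0.22  1.77  0.03  0.72 -0.57] F [-0.8  -0.53 -2.25] g 0.275 x [ 0.41  -0.094 -0.907] jaw 18.9
tip [596.56017419 -36.18088811 125.71231457] height along n 37.86186118484095 lateral [ 2.85926099 -0.95126162  1.39810978] angle nan
[256.83624167 233.88019106] [232.90640901 302.79963336]<stdin>:3: RuntimeWarning: invalid value encountered in arccos
```

View pics/e.png

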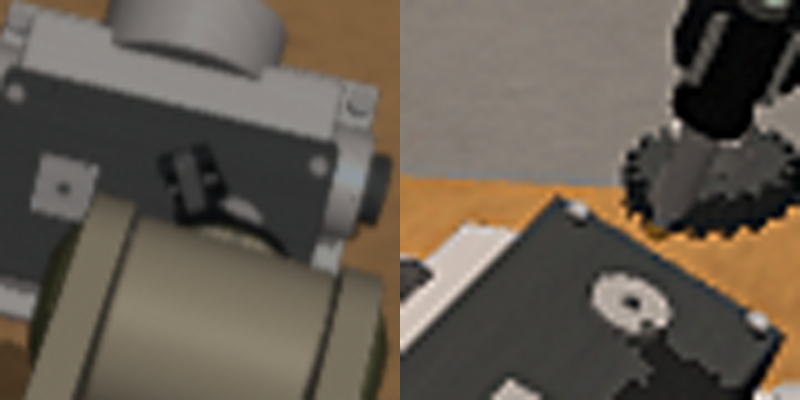

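Tip at (655,231) against the predicted (657,234), and the pad's centre mark at (630,301) against (633,303): the same small bias, so the estimate holds. I close in along the normal.

carry_out(
  targets=[
    {"x":0.001,"y":0,"z":-0.008,"ax":0,"ay":0,"az":0,"hand":-1},
    {"x":0.004,"y":-0.001,"z":-0.016,"ax":0,"ay":0,"az":0,"hand":-1},
    {"x":0.0085,"y":-0.0015,"z":-0.0265,"ax":0,"ay":0,"az":0,"hand":-1},
    {"x":0.0085,"y":-0.0015,"z":-0.0265,"ax":0,"ay":0,"az":0,"hand":-1},
    {"x":0.0085,"y":-0.0015,"z":-0.0265,"ax":0,"ay":0,"az":0,"hand":-1},
  ],
)

```text
time_s: 11.45
eef_pos: [571.1, -29.9, 175.8]
ee_rot: [0.693, 0.475, 0.413, -0.351]
force: [-0.2, -0.5, -2.2]
grip_width: 0.277
```

```bash
cat >> h.py <<'E'
def chk():
    s,M=state(); n=np.array([-.412,.0943,.9063]); n/=np.linalg.norm(n); d=s["eef_pos"]+M[:,0]*83.7-(609.3,-38.8,90)
    print("along n",d@n,"lateral",d-(d@n)*n,"angle",np.degrees(np.arccos(min(1,-M[:,0]@n))),"Fn",s["force"]@n)
E
python3 -c "from h import *;chk()"
```

```text
11.45 [571.1 -29.9 175.8] j [-0.26  0.27  1.78  0.03  0.66 -0.57] F [-0.2  -0.5  -2.25] g 0.277 x [ 0.412 -0.094 -0.906] jaw 19.0
along n 10.666878305656889 lateral [0.6967499  0.02875166 0.31374785] angle 0.01749586162143622 Fn -2.000606371124617
```

carry_out(
  targets=[
    {"x":0.0025,"y":-0.0006,"z":-0.0055,"ax":0,"ay":0,"az":0,"hand":-1},
    {"x":0.004,"y":-0.0009,"z":-0.009,"ax":0,"ay":0,"az":0,"hand":-1},
    {"x":0.005,"y":-0.0012,"z":-0.0113,"ax":0,"ay":0,"az":0,"hand":-1},
    {"x":0.005,"y":-0.0012,"z":-0.0113,"ax":0,"ay":0,"az":0,"hand":-1},
    {"x":0.005,"y":-0.0012,"z":-0.0113,"ax":0,"ay":0,"az":0,"hand":-1},
  ],
)

```text
time_s: 12.08
eef_pos: [576.0, -31.0, 164.7]
ee_rot: [0.693, 0.475, 0.413, -0.351]
force: [-1.5, -1.1, -1.6]
grip_width: 0.275
```

```bash
python3 -c "from h import *;chk()"
```

```text
12.07 [576.  -31.  164.7] j [-0.26  0.29  1.78  0.03  0.63 -0.57] F [-1.46 -1.09 -1.56] g 0.275 x [ 0.412 -0.094 -0.906] jaw 19.0
along n -1.5884921840527486 lateral [0.51749303 0.0435388  0.23071987] angle 0.01796438082375222 Fn -0.9113619611438248
```

carry_out(
  targets=[
    {"x":0.0006,"y":-0.0001,"z":-0.0014,"ax":0,"ay":0,"az":0,"hand":-1},
    {"x":0.0012,"y":-0.0003,"z":-0.0027,"ax":0,"ay":0,"az":0,"hand":-1},
    {"x":0.0018,"y":-0.0004,"z":-0.0041,"ax":0,"ay":0,"az":0,"hand":-1},
    {"x":0.0018,"y":-0.0004,"z":-0.0041,"ax":0,"ay":0,"az":0,"hand":-1},
    {"x":0.0018,"y":-0.0004,"z":-0.0041,"ax":0,"ay":0,"az":0,"hand":-1},
  ],
)

```text
time_s: 12.7
eef_pos: [577.9, -31.4, 160.5]
ee_rot: [0.693, 0.475, 0.413, -0.351]
force: [-3.1, 0.9, 0.5]
grip_width: 0.276
```

```bash
python3 - <<'E'
from h import *
chk()
f=[]
for i in range(6):
    b=viewer.capture("side"); f.append(ctrl.sense()["force"]@np.array([-.412,.0943,.9063]))
print("Fn mean",np.mean(f),np.std(f)); print((proj("side",(609.3,-38.8,90))+.5-(200,130))*10)
cv2.imwrite("pics/f.png",crop(b,200,130,60,50,600,500))
E
```

```text
12.7 [577.9 -31.4 160.5] j [-0.26  0.3   1.78  0.03  0.62 -0.57] F [-3.12  0.88  0.53] g 0.276 x [ 0.412 -0.094 -0.906] jaw 19.0
along n -6.1728168760020505 lateral [0.51355063 0.05530371 0.22770354] angle 0.01146909456343539 Fn 1.846803984049344
Fn mean 2.467933902276483 0.5230710910715917
[299.34214641 304.1767412 ]
```

View pics/f.png

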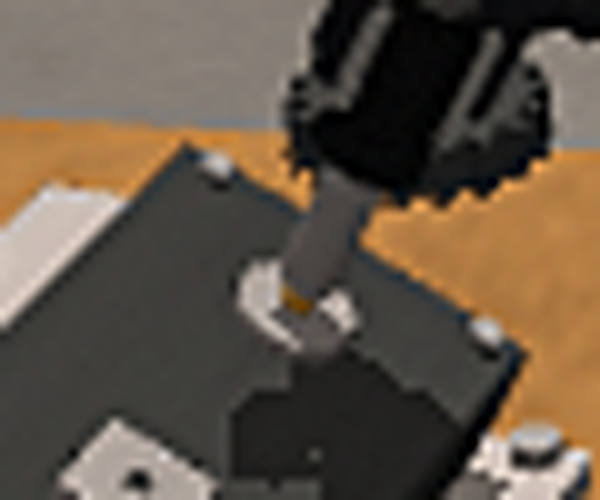

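Tip at (297,297) in the middle of the round pad (about (298,303)), square to it. The normal force is about 4.6 N over free air, so roughly half stroke. Settle and hand in.

carry_out(
  targets=[
    {"x":0,"y":0,"z":0,"ax":0,"ay":0,"az":0,"hand":-1},
    {"x":0,"y":0,"z":0,"ax":0,"ay":0,"az":0,"hand":-1},
    {"x":0,"y":0,"z":0,"ax":0,"ay":0,"az":0,"hand":-1},
    {"x":0,"y":0,"z":0,"ax":0,"ay":0,"az":0,"hand":-1},
  ],
)

```text
time_s: 13.5
eef_pos: [577.9, -31.4, 160.4]
ee_rot: [0.693, 0.475, 0.413, -0.351]
force: [-2.7, 1.1, 0.7]
grip_width: 0.274
```

```bash
python3 - <<'E'
from h import *
from rig import finish_job
chk(); print(finish_job())
E
```

```text
13.5 [577.9 -31.4 160.4] j [-0.26  0.3   1.78  0.03  0.62 -0.57] F [-2.67  1.1   0.72] g 0.274 x [ 0.412 -0.094 -0.906] jaw 19.0
along n -6.2308003036901365 lateral [0.49867366 0.05573325 0.22089584] angle 0.011632560207068592 Fn 1.8548301630691433
the job is handed in; nothing more can be done
None
```

I took the black gauge from its stand and zeroed it upright on the tallest step. I then pressed it on the round pad and handed the job in at 13.5 s, still gripping and pressing.

- **Zeroing:** the push was about 6 N and held for over a second. The tip looked about 3 mm from the step's centre.
- **Final pose:** the tip is about 0.6 mm from my estimate of the pad's centre, and the gauge is square to my estimate of the face. That estimate comes from camera measurements that agree to about 2–3 mm.
- **Final push:** about 4–4.6 N over free air, which means the tip is in by roughly 5–6 mm. This comes from a noisy force reading (about ±0.5 N) and the arm's position, as the plunger could not be read directly.

My first two move calls were refused because rows lacked keys, so nothing moved. I kept all moves clear of the bin, spanner and gear, but I did not measure their positions again at the end.

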